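Key the strainer into the citrus press

ROBOT

A 6-joint arm with a two-finger parallel gripper is mounted at the origin on a cart in front of the work surface, level with it; the furniture and walls round the work are solid. World frame = base frame: x ahead of the robot, y to its left, z up, the work surface at z = 0. Lengths are in m, angles in rad, forces in N, time in s.
With the tool pointing down it reaches from about 0.3 to 0.875 m from the base axis. Payload 6.4 kg.
Tool frame: the origin (TCP) lies on the centre line of the jaws, within the pads' length; the fingertips stand 22 mm ahead of it and the grasp point (between the pads) lies 3 mm ahead of it; z points along the fingers, y is the line along which they close (so a half turn about z gives the same grasp; the last joint's range is limited). The gripper opens to 85 mm and grips with 20 to 120 N. Pads are 22 mm wide; open, the fingers measure 114 mm over their backs; the gripper's body (76 mm by 85 mm) begins 54 mm behind the grasp point. The pads swing forward as they close: fully open they stand 13 mm farther back than shut.
Start: joints at [-1.324, 0.181, 1.607, -0, 1.354, -0.206], TCP at [0.252, -0.517, 0.253] pointing down, gripper open.
Joint ranges: [-2.99, 2.99], [-0.89, 2.07], [0.3, 2.58], [-1.14, 4.28], [0, 2.63], [-3.12, 3.12]. Speed limits (rad/s): [2.57, 2.57, 3.01, 3.14, 3.14, 3.14].

INTERFACE

Orientations are given as a unit quaternion [w, x, y, z].
In Python, from bench import ctrl gives the robot as it stands. The module is installed in compiled form; this text tells all that it offers.
- The arm moves only by the tool servo_tool, never from a script. Its argument "commands" is a list of rows, each a list of 3 entries, a list of its own where there are three numbers: the shift along the tool's x, y, z in mm, then the turn about the tool's z in rad, then the finger opening in mm, from 0 to 85.4. In form: [[[dx, dy, dz], turn, jaw], ...]. A call has 1 to 20 rows; each row shifts and turns the commanded pose from where the row before left it, along the tool's axes as they then stand; what a row does not reach is not made up. A row lasts 1/8 s, in which the tool goes at most 62.5 mm and 10.7 degrees, less where a joint would pass 70% of its speed; a pose out of reach is approached as far as the arm can. A call with a gripper value outside its range is refused whole. The fingers move at their own pace and stop on an object; the grip force is fixed at half the most. Time passes only in rows, so rows that do not move let the fingers close. It gives the time, the measured TCP pose, the force, the opening and the grip force at its end, in the units of the state.
- ctrl.get_obs(): the state, without advancing time (a new reading comes with each control period).
- ctrl.camera(name): name is "side" or "top"; returns a dict with "color" (420x560x3 uint8, red, green, blue), "z_map" (420x560 float32, m along the optical axis (not along the pixel's ray), 0 where there is no reading), "fx", "fy", "cx", "cy" (pixels), "k1" (the pictures are not rectified: a ray, as slopes to the right and down, at radius r is drawn at 1 + k1 r^2 times it, then the intrinsics apply), "R" (3x3) and "t" (3): a world point X has camera coordinates R X + t. Camera axes: x right, y down, z forward; pixel columns grow to the right and rows downward; lengths in m; the calibration is good to about 2 mm. A picture is of the moment at which its call begins.
- ctrl.hand_in(): hands the job in; it is judged then, once.
The state is a dict: "time_s": time; "q": joint angles; "dq": joint speeds; "joint_efforts": joint torques, N m; "eef_pos": TCP position; "eef_rot": TCP orientation; "wrist_force": force on the tool from outside, world axes, zero at the start; "torque": the same for the moment, N m; "opening": opening from 0.0 (shut) to 1.0 (fully open); "grasp_force": force on a finger pad.
Only numpy, scipy, OpenCV 4.12 (cv2) and the standard library are available. Lean on these libraries where they do the work, as an engineer would, in place of code of your own. Each camera call takes 0.05 s, during which the arm holds its last target. There are 200 camera calls.

TASK

The strainer of the citrus press lies in the bowl turned the wrong way, so it sits up on the pin. Push it round by fingertip, for instance against one of its upright tabs, until the notch in its rim comes over the pin on the handle side of the bowl, then press it down with the fingertips until it clicks home, level on the ledge all round. Do not lift the strainer out, and leave the other things on the sideboard where they are.

Things in the scene. Friction and masses are not known exactly. Their poses are not given: they have to be found in the camera images.
- press: Citrus press, fixed, on a 16 mm dark wooden board: aluminium foot, white bowl 148 mm across. Origin: centre of its underside on the board; z up along the drive shaft, x points to the bowl's D-shaped handle (reaches 110 mm out), -x to the spout (101 mm out). Bowl rim 99.5 mm above the origin, inner radius 66, outer 74 mm.
- seat (a point): On the press axis, at the height of the ring-shaped ledge in the bowl (85 mm above the press origin; radius 54 to 66 mm), on which the strainer's underside must finally lie. Axes as the press's.
- shaft_top (a point): Top of the fixed steel drive shaft, 10 mm diameter, on the press axis, 116 mm above the press origin.
- tongue_left (a point): One of two small white spring tongues in the bowl wall (45-degree noses, 27 mm wide, 2.5 mm over the strainer's rim), 120 degrees anticlockwise of the pin. The two hold that side of the strainer up; 4 to 12 N pressed down on the strainer on the side away from the pin push it past both, and they snap over it. Point: nose tip, 91 mm above the press origin.
- tongue_right (a point): The other tongue, 120 degrees clockwise of the pin (seen from above), same height and behaviour.
- strainer: Loose dark steel disc with slots, 124 mm across, 3 mm thick, 110 g, level in the bowl, 8.5 mm above the ledge on pin and tongues, turned 0.7 to 3.1 rad off the pin, either way. Its sleeve (19 mm outside, 11 mm high, 1.2 mm play) round the shaft keeps it centred. Origin: centre of its underside; z up; x points to the notch. Under 2 N at a tab turns it.
- pin (a point): Middle of the pin's top, 57.5 mm from the press axis, 93.5 mm above the press origin. The pin (key) stands on the ledge against the bowl wall at the handle side (+x of the press): 7.5 mm wide, top edges bevelled, radius 53 to 66 mm, 8.5 mm high.
- notch (a point): Middle of the notch in the strainer's rim (19 mm wide at the rim, 15 mm at its bottom, 12 mm deep), 57.5 mm from its centre, at the height of its underside. Once it is over the pin, the disc drops there by itself onto the ledge, tilts about 5 degrees and the pin stops it from turning; the far side stays up on the tongues until pressed.
- tab_a (a point): Middle of the top edge of the strainer's tab at its +y side, a flat upright plate standing radially, 3.5 mm thick, radius 32 to 54 mm (notch 90 degrees clockwise of it, seen from above), 43 mm from its centre, 24 mm above its underside.
- tab_b (a point): Middle of the top edge of the strainer's tab at its -y side, the same shape (notch 90 degrees anticlockwise of it, seen from above), 43 mm from its centre, 24 mm above its underside.
- books_top (a point): Top of the tallest book in the fixed row of books right of the board, 281 mm high; the row spans about 75 mm to the left and 190 mm to the right of this point and 100 mm before and behind it. Behind its right end stands a fixed 200 mm vase, before it a fixed 90 mm candle glass. Go over or round them.
- reamer: The press's white ribbed reamer cone, loose, 57 mm across, 56 mm high, standing on the board at the left; bystander. Origin: centre of its underside.
- lemon: Lemon, 78 x 55 x 56 mm, loose, on the board at the left front; bystander. Origin: centre of its underside.
- lime: Lime, 55 x 47 x 48 mm, loose, on the board at the right front; bystander. Origin: centre of its underside.
- mug: White cup with handle, 62 x 88 x 50 mm, loose, in front of the books; bystander. Origin: centre of its underside.
- jar: Glass jar with a domed lid, 62 x 62 x 82 mm, loose, in the row behind the board; bystander. Origin: centre of its underside.
- spice_jar: Spice jar with a dark cap, 41 x 41 x 105 mm, loose, in the row behind the board; bystander. Origin: centre of its underside.
- mill: Small salt shaker, 44 x 44 x 90 mm, loose, in the row behind the board; bystander. Origin: centre of its underside.
- teaspoon: Teaspoon, 130 x 27 x 11 mm, loose, on the sideboard left of the board; bystander. Origin: centre of its underside.

How it is judged:
On the way:
1. the strainer is turned until its notch stands over the pin (horizontal distance between notch and pin below 0.0075 m), for 0.1 s.
At the end, for the whole second after the job is handed in: The strainer lies on the ledge with its notch round the pin (notch within 7.5 mm of the pin, underside within 1.5 mm of the ledge, tilt under 0.03 rad), at rest; no bystander has moved by more than 40 mm (horizontal distance between notch and pin below 0.0075 m and z of strainer in the frame of press below 0.0865 m and angle between strainer's own z axis and vertical below 0.03 rad and linear speed of strainer below 0.02 m/s and distance of each of reamer, lemon, lime, mug, jar, spice_jar, mill, teaspoon from where it was at the start of the episode below 0.04 m); the robot touches nothing.
It fails at once if the strainer is lifted (more than 12 mm above where it lay) (z of strainer in the frame of press above 0.1055 m).
It fails at once if the strainer is tipped by more than 0.35 rad (angle between strainer's own z axis and vertical above 0.35 rad).
It fails at once if a bystander is moved by more than 40 mm or knocked over (distance of any of reamer, lemon, lime, mug, jar, spice_jar, mill, teaspoon from where it was at the start of the episode above 0.04 m or angle between any of reamer, mug, jar, spice_jar, mill's own z axis and vertical above 0.6 rad).
It also fails if it takes over 58 s, if anything falls off the work surface, if the arm or the gripper's body presses on something with over 40 N, if the wrist force passes 120 N, or if a joint passes its speed limit or range.

## Working session

There is one attempt and no reset: what is moved stays moved. The work goes in short steps, Python scripts to look and compute and a tool call to move; the robot and the scene stay as the last step left them, time stands still between calls to the robot, and variables do not carry over. Pictures are saved under pics/ and viewed, at most 10 in all, crops included, and the job is handed in when it is done.

Besides the shell and the picture viewer there is one more tool, called after "Call:" by a JSON object that holds its "op" and its "data". servo_tool: Moves the arm, as the interface text tells. Its arguments: {"type":"object","properties":{"commands":{"type":"array"}},"required":["commands"]}

```bash
mkdir -p pics
cat > h.py <<'E'
import numpy as np, cv2
from bench import ctrl
def cam(n,save=None):
    c=ctrl.camera(n)
    if save: cv2.imwrite('pics/'+save,c['color'][:,:,::-1])
    return c
def ray(c,u,v):
    K=np.array([[c['fx'],0,c['cx']],[0,c['fy'],c['cy']],[0,0,1.]])
    d=np.array([(u-c['cx'])/c['fx'],(v-c['cy'])/c['fy']]);s=d.copy()
    for _ in range(20): s=d/(1+c['k1']*(s@s))
    R=np.array(c['R']);return -R.T@np.array(c['t']),R.T@np.array([s[0],s[1],1])
def onz(c,u,v,z):
    o,d=ray(c,u,v);return o+d*(z-o[2])/d[2]
def depth(c,u,v):
    o,d=ray(c,u,v);return o+d*c['z_map'][int(round(v)),int(round(u))]
def proj(c,X):
    p=np.array(c['R'])@X+np.array(c['t']);s=p[:2]/p[2];s=s*(1+c['k1']*(s@s))
    return s*[c['fx'],c['fy']]+[c['cx'],c['cy']]
E
python3 - <<'E'
from h import *
for n in('top','side'):
    c=cam(n,n+'0.png');print(n,c['fx'],c['k1'],-np.array(c['R']).T@c['t'])
o=ctrl.get_obs();print(o['time_s'],o['eef_pos'],o['eef_rot'])
E
```

```text
top 522.7248344014728 -0.14708584197255267 [0.39718398 0.11282132 1.36187008]
side 537.2314625570326 -0.014930125871919378 [0.0675816  0.63135968 1.12987123]
0.1 [ 0.25144747 -0.51660742  0.25248611] [-7.79244677e-04  9.74482496e-01  2.24462153e-01 -1.45447317e-05]
```

View pics/top0.png

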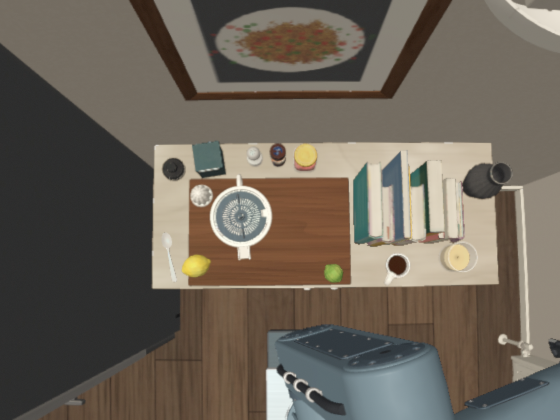

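View pics/side0.png

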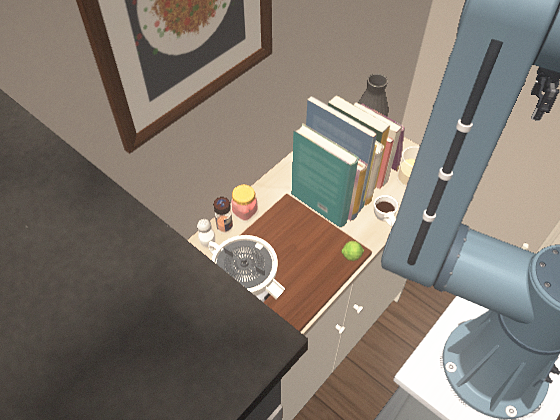

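The top view shows the press bowl centred at about (241,216), with protrusions at (240,181) and (244,253) and a white gap in the disc near (266,213). I'll zoom in on both views.

Run:
```python
from h import *
a=cv2.imread('pics/top0.png')[170:266,195:291]
b=cv2.imread('pics/side0.png')[225:321,200:296]
cv2.imwrite('pics/crop0.png',np.hstack([cv2.resize(x,(400,400),interpolation=cv2.INTER_CUBIC) for x in(a,b)]))
```

```text
(no output)
```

View pics/crop0.png

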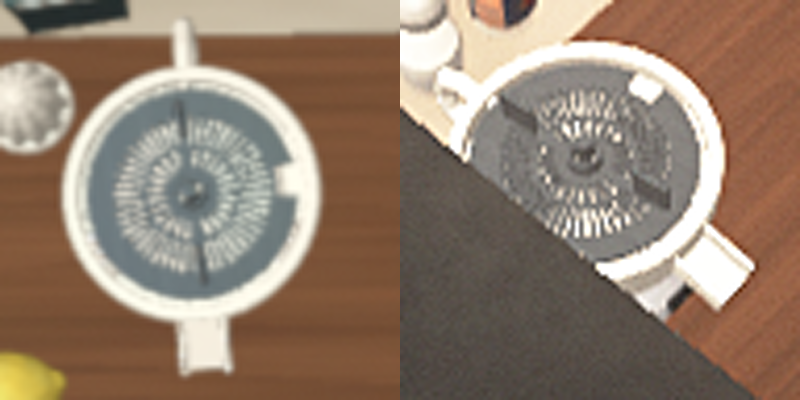

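The crop shows the thin D-handle at about top-image (239,180), the spout at (244,254) and the notch to the right at (265,214). The tabs are at about (239,199) and (243,232). The strainer needs about 90° anticlockwise. Next I'll measure these.

```bash
cat > m.py <<'E'
from h import *
def measure(c):
    hsv=cv2.cvtColor(c['color'],cv2.COLOR_RGB2HSV)
    # outer rim outline: white blob, cast at rim height
    w=((hsv[:,:,1]<70)&(hsv[:,:,2]>165)).astype(np.uint8); w[:170]=0
    m=np.zeros_like(w);m[170:262,205:285]=w[170:262,205:285]
    cn=max(cv2.findContours(m,0,1)[0],key=cv2.contourArea)
    P=np.array([onz(c,*p[0],0.1155)[:2] for p in cn])
    return P,hsv
E
python3 - <<'E'
from m import *
from scipy.optimize import least_squares
c=cam('top');P,hsv=measure(c)
r=least_squares(lambda p:np.hypot(*(P-p[:2]).T)-p[2],[*np.median(P,0),.074],loss='cauchy',f_scale=.002).x
print('press',r,'depth rim z',depth(c,241,189),depth(c,214,216))
ctr=r[:2]
def ang(p): return np.degrees(np.arctan2(p[1]-ctr[1],p[0]-ctr[0])),np.hypot(*(p[:2]-ctr))
s=96/400
for n,u,v,z in [('handle',184,30,.1),('spout',205,350,.105),('notch',288,180,.105),('tabTop',180,105,.1335),('tabBot',206,285,.1335),('tabTopi',185,140,.1335),('shaft',192,194,.132)]:
    p=onz(c,195+u*s,170+v*s,z);print(n,p.round(4),ang(p), depth(c,195+u*s,170+v*s).round(3))
# books
H=c['z_map']
B=np.array([depth(c,u,v) for u in range(345,480,4) for v in range(140,260,4)]);B=B[B[:,2]>.12];print('books',B.min(0),B.max(0))
for n,(u,v) in dict(jar=(305,155),spice=(278,152),mill=(254,155),reamer=(201,196),lime=(333,272)).items(): print(n,depth(c,u,v).round(3))
c=cam('side')
for n,u,v,z in [('notch',645-400,88,.1095),('tab1',510-400,98,.1335),('tab1o',500-400,95,.1335),('tab2',655-400,180,.1335)]:
    p=onz(c,200+u*s,225+v*s,z);print(n,p.round(4),ang(p))
E
```

```text
press [0.55589821 0.21211854 0.09201719] depth rim z [0.60167651 0.21393193 0.10650089] [0.53654002 0.27994792 0.1037697 ]
handle [0.6321 0.219  0.1   ] (np.float64(5.146235221823281), np.float64(0.0765294680903794)) [0.632 0.219 0.102]
spout [0.4438 0.2066 0.105 ] (np.float64(-177.17838434806438), np.float64(0.11227349395703572)) [0.444 0.208 0.089]
notch [0.542 0.158 0.105] (np.float64(-104.4402305518063), np.float64(0.05585114158459791)) [0.542 0.158 0.103]
tabTop [0.5824 0.2184 0.1335] (np.float64(13.395098519599001), np.float64(0.0272690053527749)) [0.586 0.22  0.113]
tabBot [0.4794 0.2038 0.1335] (np.float64(-173.7788212000118), np.float64(0.07693370497036908)) [0.481 0.205 0.112]
tabTopi [0.5622 0.2156 0.1335] (np.float64(28.638821655238463), np.float64(0.007222384324104366)) [0.565 0.217 0.113]
shaft [0.5314 0.2117 0.132 ] (np.float64(-179.11041860265235), np.float64(0.024484426103717802)) [0.532 0.212 0.127]
books [ 0.39718398 -0.36339696  0.1214133 ] [0.64975704 0.11282132 1.36187008]
jar [0.69  0.056 0.082]
spice [0.692 0.123 0.111]
mill [0.69  0.183 0.087]
reamer [0.591 0.318 0.069]
lime [ 0.398 -0.01   0.062]
notch [0.5395 0.1581 0.1095] (np.float64(-106.93450115573194), np.float64(0.05645256162375022))
tab1 [0.5776 0.2214 0.1335] (np.float64(23.095421005500686), np.float64(0.023547366999950466))
tab1o [0.5829 0.2235 0.1335] (np.float64(22.945896119606218), np.float64(0.029276440791138014))
tab2 [0.4861 0.2075 0.1335] (np.float64(-176.17135044454622), np.float64(0.0699057371605217))
```

The rim fit was pulled off by the handle and spout (radius came out 92 instead of 74 mm). I'll refit using only points near the shaft's ring.

Run:
```python
from m import *
from scipy.optimize import least_squares
c=cam('top');P,hsv=measure(c)
ctr=np.array([.5314,.2117])
for _ in range(4):
    d=np.hypot(*(P-ctr).T);Q=P[abs(d-.074)<.006]
    r=least_squares(lambda p:np.hypot(*(Q-p[:2]).T)-p[2],[*ctr,.074],loss='soft_l1',f_scale=.001).x;ctr=r[:2]
print('press',r,len(Q),len(P))
V,U=np.mgrid[170:266,195:291]
def blob(mask,z):
    return np.array([onz(c,u,v,z)[:2] for u,v in zip(U[mask],V[mask])])
sat=hsv[170:266,195:291,1];val=hsv[170:266,195:291,2]
g=np.array([onz(c,u,v,.1335)[:2] for u,v in zip(U.ravel(),V.ravel())]).reshape(*U.shape,2)
rr=np.hypot(*(g-ctr).transpose(2,0,1));an=np.degrees(np.arctan2(g[...,1]-ctr[1],g[...,0]-ctr[0]))
m=(val<70)&(rr>.028)&(rr<.058)
print('dark px',[(round(a,1),round(x*1e3)) for a,x in zip(an[m],rr[m])])
g=np.array([onz(c,u,v,.11)[:2] for u,v in zip(U.ravel(),V.ravel())]).reshape(*U.shape,2)
rr=np.hypot(*(g-ctr).transpose(2,0,1));an=np.degrees(np.arctan2(g[...,1]-ctr[1],g[...,0]-ctr[0]))
m=(val>170)&(rr>.0515)&(rr<.059);print('notch px',np.sort(an[m]).round(1))
for n,u,v,z in [('handle',184,30,.1),('spout',205,350,.105)]:
    p=onz(c,195+u*.24,170+v*.24,z);print(n,np.degrees(np.arctan2(*(p[:2]-ctr)[::-1])),np.hypot(*(p[:2]-ctr)))
B=np.array([depth(c,u,v) for u in range(345,480,3) for v in range(140,260,3) if c['z_map'][v,u]>0]);B=B[B[:,2]>.12];print('books',B.min(0),B.max(0))
cs=cam('side')
for X in ([*ctr,.132],): print('shaft side',proj(cs,np.array(X)),'crop',(proj(cs,np.array(X))-[200,225])/.24)
```

```text
press [0.53478683 0.21477009 0.07392918] 165 362
dark px []
notch px [-90.2 -90.2 -90.2 -90.1 -87.7 -87.6 -87.5 -85.3 -85.1 -84.8 -82.9 -82.5
 -82.1 -80.5 -80.  -79.5 -78.1 -77.5 -77.  -75.8 -75.1 -74.4 -73.7 -72.8]
handle 2.4784809976086364 0.09742349273420493
spout -174.86594876803179 0.09139266171611833
books [ 0.46350767 -0.36497158  0.12068963] [ 0.65302241 -0.0701568   0.28540244]
shaft side [242.51456827 257.94266302] crop [177.14403447 137.26109594]
```

```bash
cat >> h.py <<'E'
from scipy.spatial.transform import Rotation as Ro
def to(target,yline=None):
    o=ctrl.get_obs();q=o['eef_rot'];R=Ro.from_quat([*q[1:],q[0]]).as_matrix()
    d=R.T@(np.array(target)-o['eef_pos'])*1000
    a=np.degrees(np.arctan2(R[1,1],R[0,1]))
    print('t',o['time_s'],'pos',np.round(o['eef_pos'],4),'tool d mm',d.round(1),'yline deg',round(a,1),'F',np.round(o['wrist_force'],1),'open',round(o['opening'],2),'tilt',np.round(R[:,2],3))
    if yline is not None: print('turn rad',round(-np.radians((yline-a+90)%180-90),3))
E
python3 - <<'E'
from h import *
to([.33,-.25,.373]);to([.533,.2135,.373],-22)
c=cam('top')
for p in [(60,150),(120,250),(150,330),(175,325),(60,350)]: print(p,depth(c,*p).round(2))
c=cam('side')
for p in [(100,250),(280,340),(50,150)]: print(p,depth(c,*p).round(2))
E
```

```text
t 0.3 pos [ 0.2515 -0.5169  0.253 ] tool d mm [ 187.3 -205.8 -119.9] yline deg -64.1 F [-0.1 -0.1  0.3] open 1.0 tilt [-0.     0.001 -1.   ]
t 0.3 pos [ 0.2515 -0.5169  0.253 ] tool d mm [ 572.6 -533.8 -119.6] yline deg -64.1 F [-0.1 -0.1  0.3] open 1.0 tilt [-0.     0.001 -1.   ]
turn rad -0.734
(60, 150) [0.63 0.54 0.41]
(120, 250) [0.46 0.54 0.01]
(150, 330) [ 0.22  0.54 -0.31]
(175, 325) [ 0.2   0.54 -0.7 ]
(60, 350) [0.25 0.54 0.38]
(100, 250) [0.27 0.57 0.85]
(280, 340) [0.15 0.54 0.85]
(50, 150) [0.36 0.54 0.85]
```

Call:
{"op": "servo_tool", "data": {"commands": [[[0, 0, -40], 0, 72], [[0, 0, -40], 0, 72], [[0, 0, -40], 0, 72], [[24, -26, 0], 0, 72], [[24, -26, 0], 0, 72], [[24, -26, 0], 0, 72], [[24, -26, 0], 0, 72], [[24, -26, 0], 0, 72], [[24, -26, 0], 0, 72], [[24, -26, 0], 0, 72], [[19, -24, 0], 0, 72]]}}

```text
time_s: 1.78
eef_pos: [0.3298, -0.2488, 0.3735]
eef_rot: [0.0, 0.974, 0.225, 0.0]
wrist_force: [-0.3, -0.1, 0.3]
opening: 0.842
grasp_force: 0.0
```

Call:
{"op": "servo_tool", "data": {"commands": [[[25, -21, 0], 0, 72], [[25, -21, 0], 0, 72], [[25, -21, 0], 0, 72], [[25, -21, 0], 0, 72], [[25, -21, 0], 0, 72], [[25, -21, 0], 0, 72], [[25, -21, 0], 0, 72], [[25, -21, 0], 0, 72], [[25, -21, 0], 0, 72], [[25, -21, 0], 0, 72], [[25, -21, 0], 0, 72], [[25, -21, 0], 0, 72], [[25, -21, 0], 0, 72], [[25, -21, 0], 0, 72], [[25, -21, 0], 0, 72], [[10, -13, 0], 0, 72]]}}

```text
time_s: 3.78
eef_pos: [0.5325, 0.2146, 0.3729]
eef_rot: [-0.0, 0.974, 0.225, -0.0]
wrist_force: [0.6, 0.4, 0.3]
opening: 0.843
grasp_force: 0.0
```

```bash
python3 -c "
from h import *
to([.533,.2135,.150],-22)"
```

```text
t 3.775 pos [0.5325 0.2146 0.3729] tool d mm [1.000e-01 1.200e+00 2.229e+02] yline deg -64.0 F [0.6 0.4 0.3] open 0.84 tilt [-0.001 -0.    -1.   ]
turn rad -0.733
```

Call:
{"op": "servo_tool", "data": {"commands": [[[0, 0, 30], -0.147, 72], [[0, 0, 30], -0.147, 72], [[0, 0, 30], -0.147, 72], [[0, 0, 30], -0.147, 72], [[0, 0, 30], -0.145, 72], [[0, 0, 30], 0, 72], [[0, 0, 20], 0, 72], [[0, 0, 15], 0, 72], [[0, 0, 8], 0, 72], [[0, 0, 0], 0, 72]]}}

```text
time_s: 5.03
eef_pos: [0.5322, 0.2133, 0.1502]
eef_rot: [-0.0, 0.829, 0.559, -0.0]
wrist_force: [-1.2, -1.1, 0.5]
opening: 0.842
grasp_force: 0.0
```

Run:
```python
from h import *
to([.533,.2135,.138],-22)
a=cam('top')['color'][160:276,185:301,::-1];b=cam('side')['color'][190:306,190:306,::-1]
cv2.imwrite('pics/crop1.png',np.hstack([cv2.resize(x,(400,400),interpolation=cv2.INTER_CUBIC) for x in(a,b)]))
```

```text
t 5.025 pos [0.5322 0.2133 0.1502] tool d mm [ 0.5  0.6 12.2] yline deg -22.1 F [-1.2 -1.1  0.5] open 0.84 tilt [-0. -0. -1.]
turn rad -0.001
```

View pics/crop1.png

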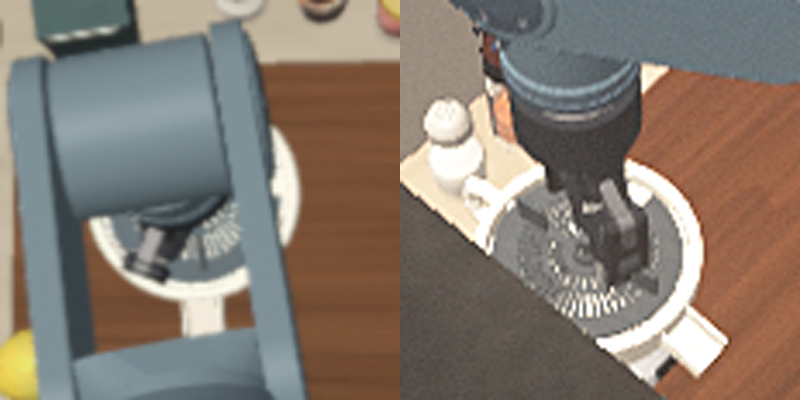

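The top crop shows the near finger at (150,255), left of the near tab at (200,250), which is the correct pushing side. I'll lower the tool carefully.

Call:
{"op": "servo_tool", "data": {"commands": [[[0, 0, 4], 0, 72], [[0, 0, 4], 0, 72], [[0, 0, 4], 0, 72], [[0, 0, 0], 0, 72]]}}

```text
time_s: 5.62
eef_pos: [0.5319, 0.2133, 0.1377]
eef_rot: [-0.0, 0.829, 0.559, -0.0]
wrist_force: [0.4, -1.0, 0.3]
opening: 0.843
grasp_force: 0.0
```

Run:
```python
from h import *
to([.533,.2135,.135],-22)
c=cam('side')
# lowest finger points by depth: dark gripper pixels near bowl
V,U=np.mgrid[225:300,215:275]
P=np.array([depth(c,u,v) for u,v in zip(U.ravel(),V.ravel())])
d=np.hypot(P[:,0]-.533,P[:,1]-.2135)
m=(d<.062)&(P[:,2]>.116)&(P[:,2]<.16)
for z in np.arange(.114,.15,.004):
    k=m&(abs(P[:,2]-z)<.002);print(round(z,3),k.sum(),P[k].mean(0).round(3) if k.any() else '')
```

```text
t 5.625 pos [0.5319 0.2133 0.1377] tool d mm [0.6 0.9 2.7] yline deg -22.1 F [ 0.4 -1.   0.3] open 0.84 tilt [-0.001 -0.    -1.   ]
turn rad -0.001
0.114 0 
0.118 28 [0.528 0.215 0.118]
0.122 21 [0.535 0.219 0.122]
0.126 19 [0.544 0.218 0.126]
0.13 22 [0.551 0.217 0.13 ]
0.134 23 [0.537 0.223 0.134]
0.138 11 [0.512 0.227 0.138]
0.142 7 [0.515 0.229 0.141]
0.146 9 [0.551 0.214 0.146]
```

Call:
{"op": "servo_tool", "data": {"commands": [[[0, 0, 3], 0, 72], [[0, 0, 0], -0.1, 72], [[0, 0, 0], -0.1, 72], [[0, 0, 0], -0.1, 72], [[0, 0, 0], -0.1, 72], [[0, 0, 0], -0.1, 72], [[0, 0, 0], -0.1, 72], [[0, 0, 0], -0.1, 72], [[0, 0, 0], -0.1, 72], [[0, 0, 0], 0, 72]]}}

```text
time_s: 6.92
eef_pos: [0.5324, 0.2134, 0.1353]
eef_rot: [0.0, 0.547, 0.837, 0.0]
wrist_force: [-0.4, -0.2, -0.9]
opening: 0.842
grasp_force: 0.0
```

Run:
```python
from h import *
to([.533,.2135,.135],74)
print(ctrl.get_obs()['torque'])
a=cam('top')['color'][160:276,185:301,::-1];b=cam('side')['color'][190:306,190:306,::-1]
cv2.imwrite('pics/crop2.png',np.hstack([cv2.resize(x,(400,400),interpolation=cv2.INTER_CUBIC) for x in(a,b)]))
```

```text
t 6.925 pos [0.5324 0.2134 0.1353] tool d mm [-0.1  0.6  0.3] yline deg 23.7 F [-0.4 -0.2 -0.9] open 0.84 tilt [ 0.  0. -1.]
turn rad -0.877
[ 0.01117132  0.03551743 -0.02364162]
```

View pics/crop2.png

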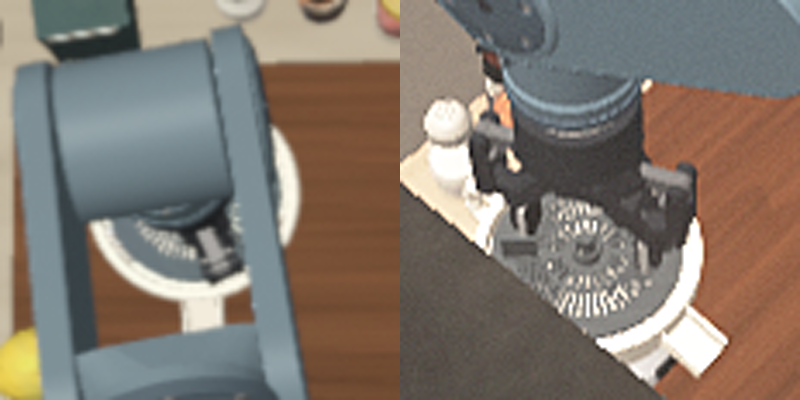

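The tabs lead both fingers (left tab at (520,245) in the crop), so the strainer is turning. I'll continue, slower towards the end.

Call:
{"op": "servo_tool", "data": {"commands": [[[0, 0, 0], -0.08, 72], [[0, 0, 0], -0.08, 72], [[0, 0, 0], -0.08, 72], [[0, 0, 0], -0.08, 72], [[0, 0, 0], -0.08, 72], [[0, 0, 0], -0.08, 72], [[0, 0, 0], -0.08, 72], [[0, 0, 0], -0.08, 72], [[0, 0, 0], -0.05, 72], [[0, 0, 0], -0.05, 72], [[0, 0, 0], -0.03, 72], [[0, 0, 0], 0, 72]]}}

```text
time_s: 8.52
eef_pos: [0.5322, 0.2134, 0.1352]
eef_rot: [-0.0, 0.192, 0.981, -0.0]
wrist_force: [0.7, -0.3, 0.0]
opening: 0.842
grasp_force: 0.1
```

Run:
```python
from h import *
to([.533,.2135,.135],74)
print(ctrl.get_obs()['torque'])
c=cam('side');a=cam('top')['color'][160:276,185:301,::-1];b=c['color'][190:306,190:306,::-1]
cv2.imwrite('pics/crop3.png',np.hstack([cv2.resize(x,(400,400),interpolation=cv2.INTER_CUBIC) for x in(a,b)]))
```

```text
t 8.525 pos [0.5322 0.2134 0.1352] tool d mm [-0.7  0.4  0.2] yline deg 67.8 F [ 0.7 -0.3  0. ] open 0.84 tilt [-0.  0. -1.]
turn rad -0.108
[ 0.0020218  -0.02658108  0.01811387]
```

View pics/crop3.png

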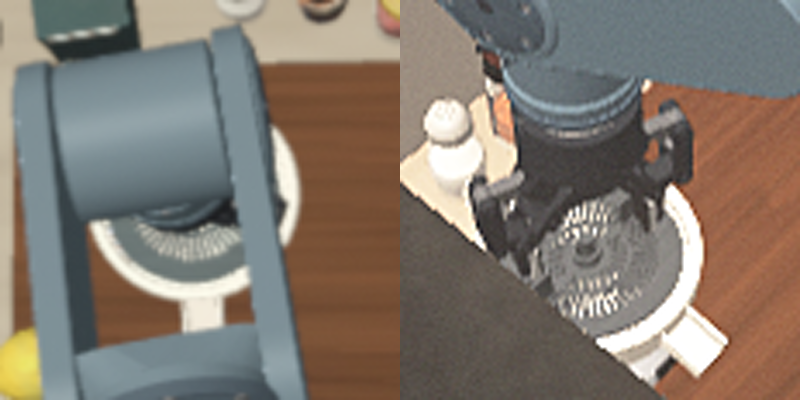

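Both fingers are now close to the handle/spout cross line and nothing is jammed. I'll turn the last few degrees and check the disc's tilt with a plane fit.

Call:
{"op": "servo_tool", "data": {"commands": [[[0, 0, 0], -0.03, 72], [[0, 0, 0], -0.03, 72], [[0, 0, 0], -0.025, 72], [[0, 0, 0], -0.02, 72], [[0, 0, 0], 0, 72]]}}

```text
time_s: 9.25
eef_pos: [0.5323, 0.2134, 0.1353]
eef_rot: [0.0, 0.14, 0.99, 0.0]
wrist_force: [-0.3, -0.6, 0.0]
opening: 0.844
grasp_force: 0.4
```

```bash
cat > pl.py <<'E'
from h import *
def plane(lo=.095,hi=.120,rmin=.014,rmax=.057):
    for n,(v0,v1,u0,u1) in dict(side=(225,310,205,285),top=(180,260,200,285)).items():
        c=cam(n);V,U=np.mgrid[v0:v1,u0:u1]
        P=np.array([depth(c,u,v) for u,v in zip(U.ravel(),V.ravel())])
        x=P[:,0]-.533;y=P[:,1]-.2135;d=np.hypot(x,y)
        m=(d<rmax)&(d>rmin)&(P[:,2]>lo)&(P[:,2]<hi)&(c['color'][v0:v1,u0:u1].max(2).ravel()<150)
        A=np.c_[x,y,np.ones_like(x)]
        for _ in range(4):
            k=np.linalg.lstsq(A[m],P[m,2],rcond=None)[0];e=P[:,2]-A@k;m&=abs(e)<.003
        print(n,m.sum(),'slope x,y',k[:2].round(4),'z0',k[2].round(4),'rms',e[m].std().round(4))
E
python3 - <<'E'
from pl import *
to([.533,.2135,.135],74);print(ctrl.get_obs()['torque'].round(2) if hasattr(ctrl.get_obs()['torque'],'round') else ctrl.get_obs()['torque'])
plane()
E
```

```text
t 9.25 pos [0.5323 0.2134 0.1353] tool d mm [-0.6  0.3  0.3] yline deg 73.9 F [-0.3 -0.6  0. ] open 0.84 tilt [ 0.  0. -1.]
turn rad -0.001
[-0.12 -0.19 -0.02]
side 671 slope x,y [-0.0974  0.0009] z0 0.1093 rms 0.0014
top 208 slope x,y [-0.0865  0.0065] z0 0.1108 rms 0.0015
```

The disc slopes −0.09 in x (about 5°), so the notch has dropped over the pin. Now I'll retreat, shut the fingers and press on the far side (spout side).

Call:
{"op": "servo_tool", "data": {"commands": [[[0, 0, 0], 0.04, 72], [[0, 0, -15], 0, 72], [[0, 0, -25], 0, 72], [[0, 0, 0], 0, 0], [[0, 0, 0], 0, 0], [[0, 0, 0], 0, 0], [[0, 0, 0], 0, 0], [[0, 0, 0], 0, 0]]}}

```text
time_s: 10.35
eef_pos: [0.5321, 0.2133, 0.1748]
eef_rot: [-0.0, 0.16, 0.987, -0.0]
wrist_force: [-1.0, -0.3, -1.0]
opening: -0.0
grasp_force: 0.0
```

Run:
```python
from pl import *
to([.489,.2105,.145]);plane()
```

```text
t 10.35 pos [0.5321 0.2133 0.1748] tool d mm [ 40.  -16.2  29.9] yline deg 71.6 F [-1.  -0.3 -1. ] open -0.0 tilt [-0.001 -0.    -1.   ]
side 850 slope x,y [-0.102   0.0011] z0 0.1094 rms 0.0014
top 220 slope x,y [-0.0997  0.014 ] z0 0.1103 rms 0.0014
```

Call:
{"op": "servo_tool", "data": {"commands": [[[20, -8, 0], 0, 0], [[20, -8, 0], 0, 0], [[0, 0, 15], 0, 0], [[0, 0, 15], 0, 0], [[0, 0, 3], 0, 0], [[0, 0, 3], 0, 0], [[0, 0, 2], 0, 0], [[0, 0, 0], 0, 0]]}}

```text
time_s: 11.45
eef_pos: [0.4897, 0.2108, 0.1375]
eef_rot: [0.0, 0.16, 0.987, 0.0]
wrist_force: [-0.4, 0.5, -1.1]
opening: 0.0
grasp_force: 0.0
```

Call:
{"op": "servo_tool", "data": {"commands": [[[0, 0, 2], 0, 0], [[0, 0, 2], 0, 0], [[0, 0, 0], 0, 0]]}}

```text
time_s: 11.82
eef_pos: [0.4901, 0.2109, 0.1339]
eef_rot: [0.001, 0.16, 0.987, 0.0]
wrist_force: [2.0, -0.1, 2.7]
opening: -0.0
grasp_force: 1.3
```

Call:
{"op": "servo_tool", "data": {"commands": [[[0, 0, 2], 0, 0], [[0, 0, 2], 0, 0], [[0, 0, 0], 0, 0]]}}

```text
time_s: 12.2
eef_pos: [0.49, 0.2107, 0.1297]
eef_rot: [0.001, 0.16, 0.987, 0.0]
wrist_force: [1.8, -0.5, 3.9]
opening: -0.001
grasp_force: 1.9
```

Contact, with the force building as expected. I'll keep pressing.

Call:
{"op": "servo_tool", "data": {"commands": [[[0, 0, 2], 0, 0], [[0, 0, 2], 0, 0], [[0, 0, 0], 0, 0]]}}

```text
time_s: 12.58
eef_pos: [0.4898, 0.2108, 0.1261]
eef_rot: [0.0, 0.16, 0.987, 0.0]
wrist_force: [0.8, -1.0, 8.3]
opening: -0.001
grasp_force: 4.2
```

Call:
{"op": "servo_tool", "data": {"commands": [[[0, 0, 1], 0, 0], [[0, 0, 0], 0, 0]]}}

```text
time_s: 12.82
eef_pos: [0.4898, 0.2108, 0.126]
eef_rot: [0.0, 0.16, 0.987, 0.0]
wrist_force: [-3.6, -2.3, 16.3]
opening: 0.001
grasp_force: 8.2
```

Run:
```python
from pl import *
to([.489,.2105,.145]);plane()
```

```text
t 12.825 pos [0.4898 0.2108 0.126 ] tool d mm [  0.6  -0.6 -19. ] yline deg 71.6 F [-3.6 -2.3 16.3] open 0.0 tilt [ 0.001 -0.    -1.   ]
side 385 slope x,y [-0.0066 -0.0002] z0 0.1036 rms 0.0013
top 13 slope x,y [-0.0166  0.0122] z0 0.1051 rms 0.0014
```

The TCP stopped at 0.126 m, as predicted for a seated disc, and the disc is level. I'll back off and verify.

Call:
{"op": "servo_tool", "data": {"commands": [[[0, 0, -10], 0, 0], [[0, 0, -30], 0, 0], [[0, 0, -40], 0, 0], [[0, 0, -40], 0, 0], [[0, 0, -40], 0, 0], [[20, 40, 0], 0, 0], [[20, 40, 0], 0, 0], [[20, 40, 0], 0, 0], [[20, 40, 0], 0, 0], [[0, 0, 0], 0, 0], [[0, 0, 0], 0, 0]]}}

```text
time_s: 14.3
eef_pos: [0.4633, 0.3874, 0.2834]
eef_rot: [-0.001, 0.159, 0.987, -0.001]
wrist_force: [-0.9, -1.0, -0.5]
opening: 0.002
grasp_force: 0.0
```

Run:
```python
from pl import *
to([.489,.2105,.145]);plane()
a=cam('top')['color'][160:276,185:301,::-1];b=cam('side')['color'][205:321,190:306,::-1]
cv2.imwrite('pics/crop4.png',np.hstack([cv2.resize(x,(400,400),interpolation=cv2.INTER_CUBIC) for x in(a,b)]))
```

```text
t 14.3 pos [0.4633 0.3874 0.2834] tool d mm [ -80.3 -159.5  138.6] yline deg 71.7 F [-0.9 -1.  -0.5] open 0.0 tilt [-0.002 -0.001 -1.   ]
side 597 slope x,y [-0.0036  0.0102] z0 0.1031 rms 0.0014
top 707 slope x,y [-0.0011  0.0007] z0 0.1042 rms 0.0015
```

View pics/crop4.png

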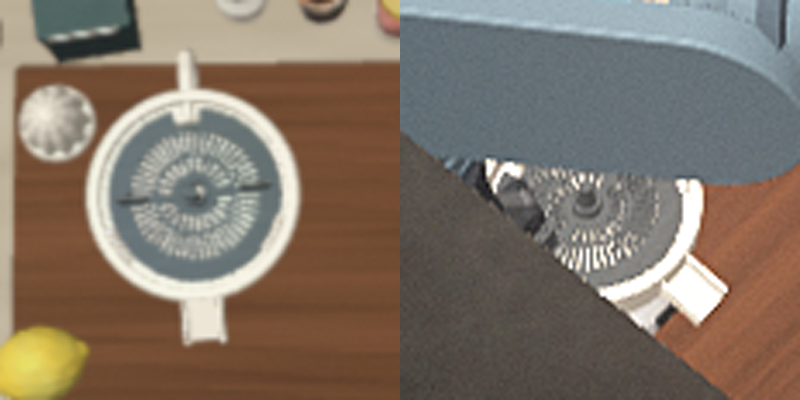

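The notch is at (187,112) in the crop, on the handle side round the pin. The disc is level on the ledge (top at z about 0.104 m), and the reamer and lemon have not moved.

```bash
python3 -c "
from bench import ctrl
print(ctrl.hand_in())"
```

```text
the job is handed in; nothing more can be done
None
```

I turned the strainer until its notch dropped over the pin, then pressed it down until it lay level on the ledge. The job was handed in at about 14.5 s; the hand-in gave no verdict.

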